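# Sort salvaged parts into colour trays

## Task

Sort the five salvaged parts on the bench into the divided trays: both transformers into the blue tray, both wire reels into the yellow tray and the heat sink into the red tray, one part to a bay, each standing upright and flat on the tray's floor. Set them down rather than drop them, let go of them all, and leave the flux bottle and the multimeter standing where they are.

Things in the scene. Friction and masses are not known exactly. Their poses are not given: they have to be found in the camera images.
- transformer: Small mains transformer with a dark grey iron core, yellow winding and a whitish strip on top, 50 (x) x 56 (y) x 52 (z) mm, about 0.46 kg. Stands upright on the bench at any yaw; origin: centre of its underside. Grip the core across y: 56 mm between its end faces, which are 30 mm wide in x and 46 mm high; the winding bulges to +-25 mm in x.
- transformer_green: Larger green-varnished transformer with light tag strips, 68 (x) x 70 (y) x 58 (z) mm, about 0.52 kg. Stands upright on the bench at any yaw; origin: centre of its underside. Its middle can be gripped across x: 60 mm between the solid faces (the drawn outline is up to 68 mm), solid from 8 to 44 mm high and +-20 mm in y.
- solder_reel: Large reel of white wire with green end flanges, standing on a flange: round, 62 mm across, 48 mm high, about 0.28 kg. Stands upright on the bench at any yaw; origin: centre of its underside. Grip it across the flanges, at any yaw; for contact it is a plain cylinder.
- solder_reel_small: Small all-white reel of wire standing on a flange: round, 44 mm across, 30 mm high, about 0.09 kg. Stands upright on the bench at any yaw; origin: centre of its underside. Grip it across the flanges, at any yaw; for contact it is a plain cylinder.
- heat_sink: Light aluminium heat sink with upright fins, a block of 45 (x) x 60 (y) x 28 (z) mm, about 0.12 kg. Stands upright on the bench at any yaw; origin: centre of its underside. Grip it across x (45 mm); for contact it is a plain block.
- tray_blue: Low blue plastic tray, fixed, 185 (x) x 94 (y) x 22 mm high; x points away from the robot within 0.08 rad. Origin: centre of its underside. Floor 10 mm thick, walls 3 mm. A cross wall at x = 0, as high as the rim, parts it into two square bays, 88 x 88 mm clear, centred at x = +45.5 and -45.5 mm, y = 0; one part to a bay. For the two transformers.
- tray_yellow: Low yellow plastic tray, fixed, 185 (x) x 94 (y) x 22 mm high; x points away from the robot within 0.08 rad. Origin: centre of its underside. Floor 10 mm thick, walls 3 mm. A cross wall at x = 0, as high as the rim, parts it into two square bays, 88 x 88 mm clear, centred at x = +45.5 and -45.5 mm, y = 0; one part to a bay. For the two reels.
- tray_red: Low red plastic tray, fixed, 185 (x) x 94 (y) x 22 mm high; x points away from the robot within 0.08 rad. Origin: centre of its underside. Floor 10 mm thick, walls 3 mm. A cross wall at x = 0, as high as the rim, parts it into two square bays, 88 x 88 mm clear, centred at x = +45.5 and -45.5 mm, y = 0; one part to a bay. For the heat sink; its other bay stays empty.
- flux_bottle: Bystander: amber bottle with a white pointed cap, 36 mm across, 92 mm high, standing to the right of the trays (smaller y). Origin at the centre of its underside, z up. Leave it standing where it is.
- multimeter: Bystander: yellow hand multimeter propped up on its stand, 168 x 95 x 167 mm high, to the left of the trays (larger y). Origin at the centre of its underside, z up. Leave it standing where it is.
There are look-alikes about, which are no part of the job. What is shaped like the transformer_green but pink is not meant.

How it is judged (in metres and radians):
At the end, for the whole second after the job is handed in: Transformers in the blue tray, reels in the yellow, heat sink in the red: each origin within the tray (90 mm either way along x, 44 mm along y), underside at most 14 mm above the tray's underside (so inside a bay, on its floor), upright within 0.08 rad, at rest (0.02 m/s, 0.2 rad/s) (x of transformer in the frame of tray_blue between -0.09 and 0.09 m and y of transformer in the frame of tray_blue between -0.044 and 0.044 m and z of each of transformer, transformer_green in the frame of tray_blue below 0.014 m and angle between each of transformer, transformer_green, solder_reel, solder_reel_small, heat_sink's own z axis and vertical below 0.08 rad and linear speed of each of transformer, transformer_green, solder_reel, solder_reel_small, heat_sink below 0.02 m/s and angular speed of each of transformer, transformer_green, solder_reel, solder_reel_small, heat_sink below 0.2 rad/s and x of transformer_green in the frame of tray_blue between -0.09 and 0.09 m and y of transformer_green in the frame of tray_blue between -0.044 and 0.044 m and x of solder_reel in the frame of tray_yellow between -0.09 and 0.09 m and y of solder_reel in the frame of tray_yellow between -0.044 and 0.044 m and z of each of solder_reel, solder_reel_small in the frame of tray_yellow below 0.014 m and x of solder_reel_small in the frame of tray_yellow between -0.09 and 0.09 m and y of solder_reel_small in the frame of tray_yellow between -0.044 and 0.044 m and x of heat_sink in the frame of tray_red between -0.09 and 0.09 m and y of heat_sink in the frame of tray_red between -0.044 and 0.044 m and z of heat_sink in the frame of tray_red below 0.014 m); the robot touches nothing.
It fails at once if the amber flux bottle is pushed more than 30 mm or knocked over (distance of flux_bottle from where it was at the start of the episode above 0.03 m or angle between flux_bottle's own z axis and vertical above 0.5 rad).
It fails at once if the yellow multimeter is pushed more than 30 mm or knocked over (distance of multimeter from where it was at the start of the episode above 0.03 m or angle between multimeter's own z axis and vertical above 0.5 rad).
It fails at once if a part is dropped or thrown: it moves faster than 0.75 m/s (a fall of about 30 mm) while the fingers do not touch it ((linear speed of transformer above 0.75 m/s and contact force between transformer and the fingers below 0.05 N) or (linear speed of transformer_green above 0.75 m/s and contact force between transformer_green and the fingers below 0.05 N) or (linear speed of solder_reel above 0.75 m/s and contact force between solder_reel and the fingers below 0.05 N) or (linear speed of solder_reel_small above 0.75 m/s and contact force between solder_reel_small and the fingers below 0.05 N) or (linear speed of heat_sink above 0.75 m/s and contact force between heat_sink and the fingers below 0.05 N)).
It also fails if it takes over 125 s, if anything falls off the work surface, if the arm or the gripper's body presses on something with over 40 N, if the wrist force passes 120 N, or if a joint passes its speed limit or range.

## Robot

A 6-joint arm with a two-finger parallel gripper is mounted at the origin on a cart in front of the work surface, level with it; the furniture and walls round the work are solid. World frame = base frame: x ahead of the robot, y to its left, z up, the work surface at z = 0. Lengths are in mm, angles in rad, forces in N, time in s.
With the tool pointing down it reaches from about 350 to 975 mm from the base axis. Payload 7.1 kg.
Tool frame: the origin (TCP) lies midway between the tips of the shut fingers; the grasp point (between the pads) lies 19 mm behind it (ctrl.grip_depth is the distance from the TCP to the grasp point, in mm); z points along the fingers, y is the line along which they close (so a half turn about z gives the same grasp; the last joint's range is limited). The gripper opens to 88 mm and grips with 3 to 60 N. Pads are 20 mm wide; open, the fingers measure 115 mm over their backs; the gripper's body (75 mm by 178 mm) begins 61 mm behind the grasp point.
Start: joints at [-0.019, 0.423, 1.63, -0, 1.089, -0.019], TCP at [624.984, 0.026, 222.675] pointing down, gripper open.
Joint ranges: [-3, 3], [-0.9, 2.11], [0.09, 2.58], [-1.31, 4.45], [0.11, 2.69], [-2.54, 2.54]. Speed limits (rad/s): [2.39, 2.39, 3.01, 3.14, 3.14, 3.14].

## Interface

Orientations are given as a rotation vector (axis times angle).
In Python, from workcell import ctrl, cams gives the robot as it stands.
- The arm moves only by the tool move_arm, never from a script. Its argument "steps" is a list of rows, each a list of 3 entries, a list of its own where there are three numbers: the shift along the tool's x, y, z in units of 25 mm (1.0 is 25 mm), then the turn about the tool's z in units of 5 degrees (1.0 is 5 degrees), then the closure, from 0 (fully open) to 1 (shut). A call has 1 to 20 rows; each row shifts and turns the commanded pose from where the row before left it, along the tool's axes as they then stand; what a row does not reach is not made up. A row lasts 1/12 s, in which the tool goes at most 41.7 mm and 7.16 degrees, less where a joint would pass 70% of its speed; a pose out of reach is approached as far as the arm can. A call is refused whole if a number of a shift passes 1 or a number of a turn 1, either way. A call with a gripper value outside its range is refused whole. The fingers move at their own pace and stop on an object; the grip force is fixed at half the most. Time passes only in rows, so rows that do not move let the fingers close. It gives the time, the measured TCP pose, the force, the opening and the grip force at its end, in the units of the state.
- ctrl.get_obs(): the state, without advancing time (a new reading comes with each control period).
- cams.get_image(name): name is "scene" or "side" or "wrist"; returns a dict with "image" (480x640x3 uint8, red, green, blue), "camera_matrix" (3x3 intrinsics, pixels), "k1" (the pictures are not rectified: a ray, as slopes to the right and down, at radius r is drawn at 1 + k1 r^2 times it, then the intrinsics apply), "xyz" and "rotation" of the camera in the world; the wrist camera has in their place "mount" (4x4, takes a point from camera to tool coordinates, whose origin is the TCP and whose axes are the flange's). Camera axes: x right, y down, z forward; pixel columns grow to the right and rows downward; lengths in mm; the calibration is good to about 2 mm. A picture is of the moment at which its call begins: read the wrist's pose just before it. There is no depth.
- ctrl.close_job(): hands the job in; it is judged then, once.
Trained networks look in the newest picture that a camera, given by its name, has taken for a name from the list of things; names that differ only in an ending like _2 or _b are one class to them, and where a whole thing is asked for, a point or a joint stands for the part that bears it (a point fixed in the world has none). Each returns a list of dicts, best first, with "p" (0 to 1); they miss things now and then, are a little off and sometimes report something else, mostly with a low value. They report only what shows in the picture. A call takes as long as a camera call. They do not tell look-alikes from the thing itself.
- cams.boxes_of(camera, thing): "rect" ([centre column, centre row, width, height] in pixels, round what is visible of it).
- cams.cut_out(camera, thing): "pixels" (480x640 bool, what is visible of it) and "rect" ([centre column, centre row, width, height] in pixels, round what is visible of it).
The state is a dict: "t": time; "qpos": joint angles; "qvel": joint speeds; "joint_torque": joint torques, N m; "ee_pos": TCP position; "orientation": TCP orientation; "ft_force": force on the tool from outside, world axes, zero at the start; "moment": the same for the moment, N m; "width": finger opening in mm; "grasp_force": force on a finger pad.
Only numpy, scipy, OpenCV 4.12 (cv2) and the standard library are available. Lean on these libraries where they do the work, as an engineer would, in place of code of your own. Each camera call takes 0.05 s, during which the arm holds its last target. There are 200 camera calls.

## Working session

There is one attempt and no reset: what is moved stays moved. The work goes in short steps, Python scripts to look and compute and a tool call to move; the robot and the scene stay as the last step left them, time stands still between calls to the robot, and variables do not carry over. Pictures are saved under pics/ and viewed, at most 14 in all, crops included, and the job is handed in when it is done.

Besides the shell and the picture viewer there is one more tool, called after "Call:" as name([rows], argument=value, ...), one row to a line, values as JSON. move_arm: Moves the arm, as the interface text tells. Its arguments: {"type":"object","properties":{"steps":{"type":"array"}},"required":["steps"]}

```bash
mkdir -p pics; ls; cat > h.py <<'E'
import numpy as np, cv2
from scipy.spatial.transform import Rotation as R
from workcell import ctrl, cams
def cam(name):
    o=ctrl.get_obs(); im=cams.get_image(name)
    if 'mount' in im:
        T=np.eye(4);T[:3,:3]=R.from_rotvec(o['orientation']).as_matrix();T[:3,3]=o['ee_pos']
        M=T@np.array(im['mount']); im['C'],im['R']=M[:3,3],M[:3,:3]
    else:
        im['C']=np.array(im['xyz']); r=np.array(im['rotation']); im['R']=r if r.shape==(3,3) else R.from_rotvec(r).as_matrix()
    im['K']=np.array(im['camera_matrix']); return im
def save(im,fn): cv2.imwrite('pics/'+fn,cv2.cvtColor(im['image'],cv2.COLOR_RGB2BGR))
def proj(im,P):
    p=(np.atleast_2d(P)-im['C'])@im['R']; s=p[:,:2]/p[:,2:]
    s=s*(1+im['k1']*(s**2).sum(1,keepdims=True)); K=im['K']
    return s@K[:2,:2].T+K[:2,2]
def ray(im,uv):
    d=(np.atleast_2d(uv)-im['K'][:2,2])/np.array([im['K'][0,0],im['K'][1,1]]); s=d.copy()
    for _ in range(20): s=d/(1+im['k1']*(s**2).sum(1,keepdims=True))
    return np.c_[s,np.ones(len(s))]@im['R'].T
def onz(im,uv,z):
    d=ray(im,uv); return im['C']+d*((z-im['C'][2])/d[:,2:])
E
python3 - <<'E'
from h import *
names=['transformer','transformer_green','solder_reel','solder_reel_small','heat_sink','tray_blue','tray_yellow','tray_red','flux_bottle','multimeter']
for c in ['scene','side','wrist']:
    im=cam(c); save(im,c+'0.png'); print(c,im['C'].round(),im['R'].round(2).tolist(),im['K'][0,0],im['k1'])
    for n in names:
        for d in cams.boxes_of(c,n)[:4]:
            if d['p']>.2: print(n,round(d['p'],2),np.round(d['rect']),onz(im,[d['rect'][:2]],20)[0].round())
print(ctrl.get_obs()['orientation'],ctrl.get_obs()['t'])
E
```

```text
pics
scene [ 158. -585.  919.] [[0.89, -0.36, 0.28], [-0.45, -0.69, 0.56], [-0.01, -0.63, -0.78]] 484.3252385768283 -0.09426674229018757
transformer 0.7 [387. 394.  34.  42.] [ 432. -325.   20.]
transformer 0.46 [315. 275.  18.  24.] [435.  -8.  20.]
transformer_green 0.88 [287. 227.  33.  33.] [437. 151.  20.]
transformer_green 0.57 [261. 262.  37.  40.] [341.  83.  20.]
solder_reel 0.84 [386. 394.  33.  41.] [ 430. -322.   20.]
solder_reel 0.66 [287. 229.  31.  38.] [436. 146.  20.]
solder_reel_small 0.74 [316. 275.  16.  19.] [437. -10.  20.]
heat_sink 0.94 [334. 326.  34.  36.] [ 411. -145.   20.]
tray_blue 0.63 [366. 222.  81.  58.] [619.  76.  20.]
tray_yellow 0.58 [334. 326.  34.  35.] [ 411. -145.   20.]
tray_yellow 0.56 [334. 188.  70.  52.] [606. 220.  20.]
tray_red 0.81 [395. 262.  90.  65.] [616. -61.  20.]
tray_red 0.46 [334. 327.  32.  32.] [ 410. -147.   20.]
tray_red 0.21 [388. 395.  32.  37.] [ 433. -326.   20.]
flux_bottle 0.81 [445. 354.  21.  30.] [ 583. -306.   20.]
flux_bottle 0.31 [395. 264.  89.  62.] [612. -66.  20.]
multimeter 0.97 [312. 128.  64.  69.] [666
[... 663 characters left out ...]
lux_bottle 0.63 [466. 316.  23.  47.] [ 594. -294.   20.]
multimeter 0.62 [272. 155.  64.  76.] [693. 494.  20.]
wrist [625.  70. 384.] [[1.0, 0.0, 0.0], [0.0, -0.97, -0.26], [0.0, 0.26, -0.97]] 333.30902969876155 -0.04147589230918761
transformer_green 0.8 [ 48. 146.  96.  77.] [326.  78.  20.]
transformer_green 0.55 [133.  80. 102.  82.] [429. 142.  20.]
solder_reel_small 0.94 [166. 222.  48.  40.] [447.  -6.  20.]
heat_sink 0.64 [164. 317.  29.  31.] [ 430. -124.   20.]
tray_blue 0.66 [325. 137. 180. 104.] [626.  85.  20.]
tray_yellow 0.73 [323.  29. 193.  57.] [624. 187.  20.]
flux_bottle 0.63 [288. 421.  11.  10.] [ 577. -279.   20.]
[-2.22140078e+00 -2.22147388e+00  4.45727998e-05] 1.65
```

View pictures.

View pics/scene0.png

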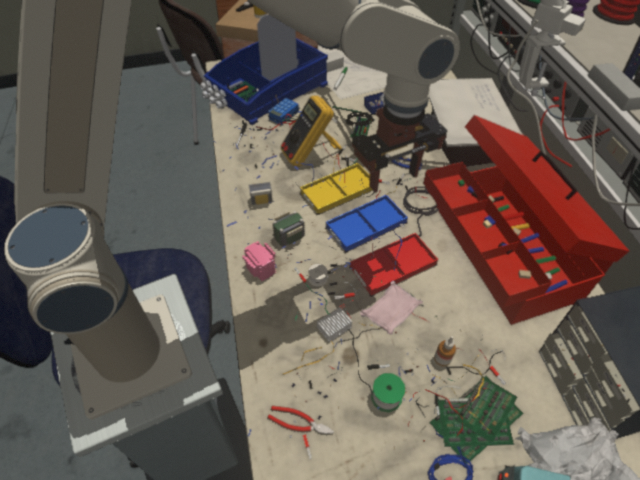

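View pics/wrist0.png

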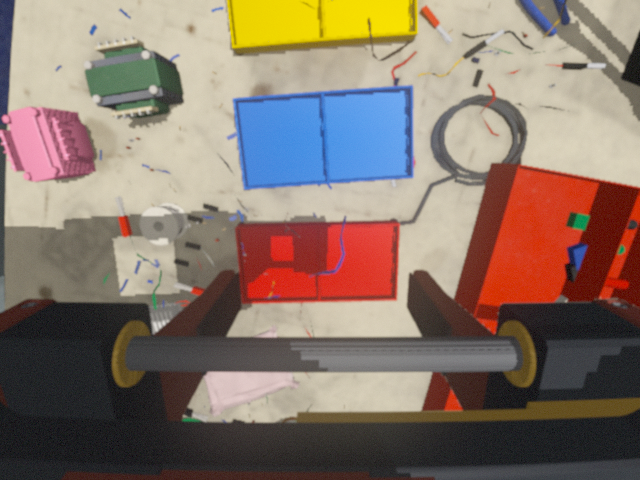

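Call:
move_arm([
  [[0.8, -1, -0.6], 0, 0],
  [[0.8, -1, -0.6], 0, 0],
  [[0.8, -1, -0.6], 0, 0],
  [[0.8, -1, -0.6], 0, 0],
  [[0.8, -1, -0.6], 0, 0],
  [[0.8, -1, -0.6], 0, 0],
  [[0, 0, 0], 0, 0],
  [[0, 0, 0], 0, 0],
  [[0, 0, 0], 0, 0],
])

```text
t: 2.4
ee_pos: [475.3, 119.9, 312.7]
orientation: [2.22, 2.222, 0.001]
ft_force: [0.3, 0.2, 0.0]
width: 87.7
grasp_force: 0.0
```

```bash
python3 - <<'E'
from h import *
im=cam('wrist'); save(im,'w1.png'); print(im['C'].round(1), ctrl.get_obs()['ee_pos'])
for n in ['transformer','transformer_green','solder_reel_small','heat_sink','tray_blue','tray_yellow','tray_red','multimeter']:
    for d in cams.cut_out('wrist',n)[:3]:
        if d['p']>.2:
            m=d['pixels'].astype(np.uint8); c,_=cv2.findContours(m,0,2); c=max(c,key=cv2.contourArea)
            r=cv2.minAreaRect(c); print(n,round(d['p'],2),np.round(d['rect']),onz(im,[d['rect'][:2]],20)[0].round(),np.round(r[1]),round(r[2]))
s=cam('scene')['image'][165:425,220:420]; a=cv2.resize(s,None,fx=2.2,fy=2.2,interpolation=cv2.INTER_CUBIC)
cv2.imwrite('pics/crop1.png',a[:,:,::-1])
E
```

```text
[474.9 189.7 473.9] [475.44804776 119.64118565 312.30676036]
transformer 0.95 [282.  71.  53.  50.] [423. 288.  20.] [52. 47.] 16
transformer_green 0.69 [293. 196.  62.  56.] [434. 131.  20.] [53. 57.] 81
transformer_green 0.65 [221. 236.  60.  60.] [331.  74.  20.] [55. 54.] 71
solder_reel_small 0.83 [302. 290.  33.  33.] [444.  -6.  20.] [33. 30.] 90
heat_sink 0.84 [286. 375.  36.  13.] [ 416. -154.   20.] [ 8. 36.] 90
tray_blue 0.58 [429. 229. 138.  79.] [624.  85.  20.] [ 67. 137.] 86
tray_yellow 0.95 [434. 125. 148.  86.] [618. 224.  20.] [ 77. 149.] 86
tray_red 0.55 [415. 310. 126.  50.] [612. -40.  20.] [50. 64.] 90
multimeter 0.87 [446.  10. 135.  18.] [623. 359.  20.] [19. 71.] 90
```

View pics/w1.png

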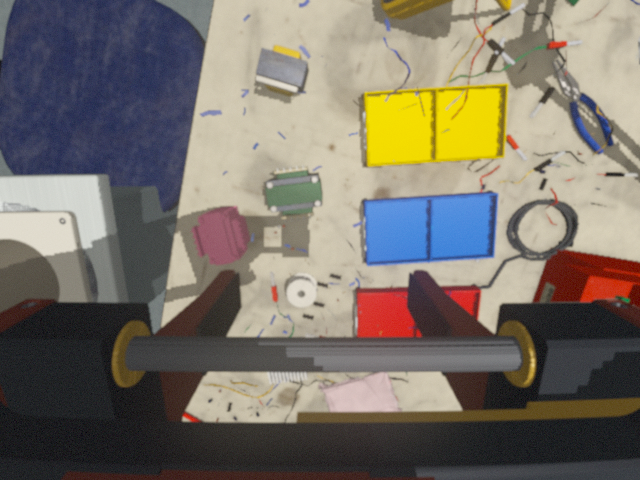

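View pics/crop1.png

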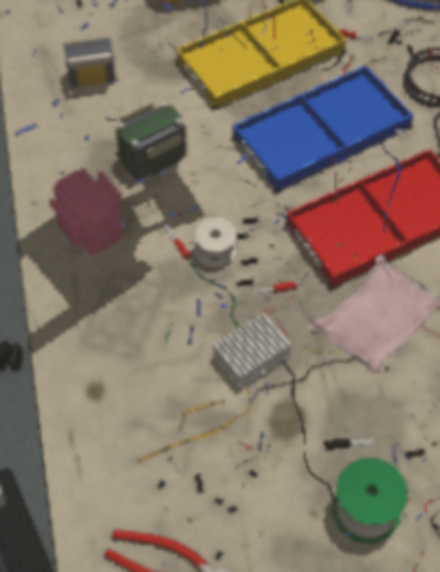

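Call:
move_arm([
  [[0.55, -0.35, 0.9], 0, 0],
  [[0.55, -0.35, 0.9], 0, 0],
  [[0.55, -0.35, 0.9], 0, 0],
  [[0.55, -0.35, 0.9], 0, 0],
  [[0.55, -0.35, 0.9], 0, 0],
  [[0, 0, 0], 0, 0],
  [[0, 0, 0], 0, 0],
  [[0, 0, 0], 0, 0],
])

```text
t: 3.57
ee_pos: [432.2, 188.8, 201.0]
orientation: [2.22, 2.221, 0.002]
ft_force: [-0.1, 0.8, 0.1]
width: 87.8
grasp_force: 0.0
```

```bash
cat >> h.py <<'E'
from scipy.optimize import minimize
def hullmask(im,P):
    uv=proj(im,P); m=np.zeros((480,640),np.uint8)
    h=cv2.convexHull((uv*16).round().astype(np.int32)); cv2.fillConvexPoly(m,h,1,shift=4); return m
def shape(kind):
    if kind[0]=='cyl':
        a=np.linspace(0,2*np.pi,40); xy=np.c_[np.cos(a),np.sin(a)]*kind[1]/2; z=kind[2]
    else:
        a,b=kind[1]/2,kind[2]/2; xy=np.array([[a,b],[-a,b],[-a,-b],[a,-b]]); z=kind[3]
    return np.vstack([np.c_[xy,0*xy[:,0]],np.c_[xy,0*xy[:,0]+z]])
def fit(views,kind,x0,z0=0):
    """views: [(im,mask)]; returns x,y,yaw maximizing IoU"""
    S=shape(kind)
    def f(p):
        c,s=np.cos(p[2]),np.sin(p[2]); P=S@np.array([[c,s,0],[-s,c,0],[0,0,1]])+[p[0],p[1],z0]; e=0
        for im,m in views:
            h=hullmask(im,P); e+=1-(h&m).sum()/max(1,(h|m).sum())
        return e/len(views)
    best=None
    for yaw in ([0] if kind[0]=='cyl' else x0[2] if np.ndim(x0[2]) else [x0[2]]):
        sim=np.array([[x0[0],x0[1],yaw],[x0[0]+12,x0[1],yaw],[x0[0],x0[1]+12,yaw],[x0[0],x0[1],yaw+.15]])
        r=minimize(f,sim[0],method='Nelder-Mead',options=dict(initial_simplex=sim,xatol=.01,fatol=1e-5,maxiter=250))
        if best is None or r.fun<best.fun: best=r
    return best.x.round(3),round(best.fun,3)
def seg(cname,thing,near,im):
    ds=[d for d in cams.cut_out(cname,thing) if np.hypot(*(np.array(d['rect'][:2])-near))<25]
    return (ds[0]['pixels'].astype(np.uint8),ds[0]['p']) if ds else (None,0)
E
python3 - <<'E'
from h import *
im=cam('wrist'); save(im,'w2.png'); print(im['C'].round(1))
V=[('wrist',im)]+[(n,cam(n)) for n in ('scene','side')]
items=dict(transformer=(('box',50,56,52),[423,284,[-.4,-.2,0,.2]]),transformer_green=(('box',68,70,58),[434,135,[-.2,0,.2]]),
 tray_yellow=(('box',185,94,22),[618,224,0]),tray_blue=(('box',185,94,22),[624,85,0]))
for n,(k,x0) in items.items():
    vs=[]
    for c,i in V:
        m,p=seg(c,n,proj(i,[x0[0],x0[1],20])[0],i)
        if m is not None:
            vs.append((i,m)); print(n,c,round(p,2),fit([(i,m)],k,x0))
    print(n,'ALL',fit(vs,k,x0))
cv2.imwrite('pics/crop2.png',cv2.resize(im['image'][20:320,200:500,::-1],(600,600)))
E
```

```text
[431.7 258.5 362.2]
transformer wrist 0.8 (array([ 4.22572e+02,  2.81469e+02, -2.38000e-01]), np.float64(0.258))
transformer scene 0.59 (array([ 4.23327e+02,  2.86108e+02, -3.60000e-01]), np.float64(0.324))
transformer side 0.6 (array([ 4.25433e+02,  2.83319e+02, -3.35000e-01]), np.float64(0.292))
transformer ALL (array([ 4.23061e+02,  2.81918e+02, -3.57000e-01]), np.float64(0.304))
transformer_green wrist 0.77 (array([4.39025e+02, 1.32886e+02, 2.48000e-01]), np.float64(0.318))
transformer_green scene 0.9 (array([ 4.37263e+02,  1.47649e+02, -2.17000e-01]), np.float64(0.223))
transformer_green side 0.6 (array([440.25 , 137.145,  -0.654]), np.float64(0.218))
transformer_green ALL (array([438.751, 140.59 ,  -0.483]), np.float64(0.268))
tray_yellow wrist 0.62 (array([6.21244e+02, 2.24216e+02, 6.90000e-02]), np.float64(0.026))
tray_yellow scene 0.6 (array([6.19803e+02, 2.26703e+02, 7.80000e-02]), np.float64(0.048))
tray_yellow side 0.9 (array([6.23304e+02, 2.21087e+02, 6.20000e-02]), np.float64(0.027))
tray_yellow ALL (array([6.21548e+02, 2.23613e+02, 8.60000e-02]), np.float64(0.052))
tray_blue wrist 0.77 (array([6.25116e+02, 8.44850e+01, 7.20000e-02]), np.float64(0.573))
tray_blue scene 0.82 (array([6.23848e+02, 8.42740e+01, 7.30000e-02]), np.float64(0.029))
tray_blue side 0.83 (array([6.25947e+02, 8.22310e+01, 8.50000e-02]), np.float64(0.04))
tray_blue ALL (array([6.25109e+02, 8.39950e+01, 6.90000e-02]), np.float64(0.225))
```

View pics/w2.png

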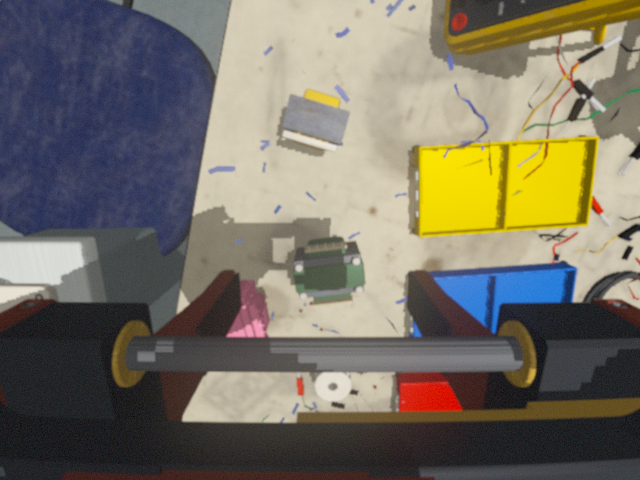

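View pics/crop2.png

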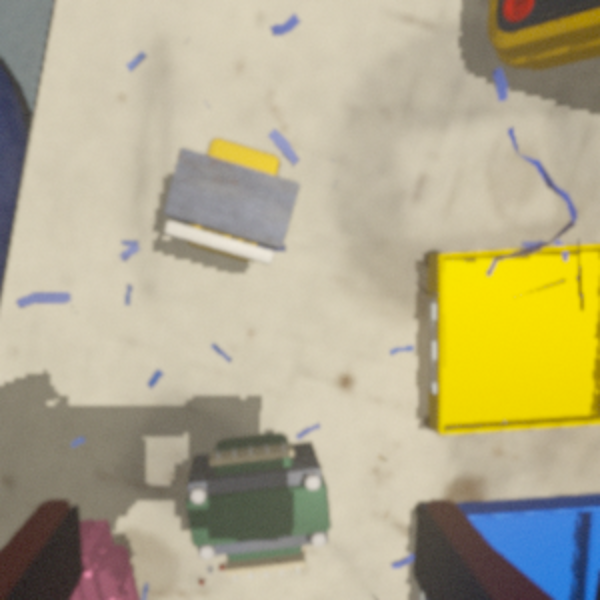

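```bash
python3 - <<'E'
from h import *
im=cam('wrist')
a=onz(im,[(290,95),(349.5,111.5),(342.5,144),(283.5,132.5)],46); print(a.round(1).tolist(),a.mean(0))
for p,q in((0,1),(3,2)): d=a[q]-a[p]; print(np.hypot(d[0],d[1]),np.degrees(np.arctan2(d[1],d[0])))
d=a[3]-a[0]; print(np.hypot(d[0],d[1]))
for z in (50,56):
    g=onz(im,[(299.5,267.5),(356,261),(303.5,296),(359.5,289)],z); print(g.round(1).tolist(),g.mean(0))
    for p,q in((0,1),(2,3)): d=g[q]-g[p]; print(np.hypot(d[0],d[1]),np.degrees(np.arctan2(d[1],d[0])))
    d=g[2]-g[0]; print(np.hypot(d[0],d[1]))
E
```

```text
[[401.2, 307.2, 46.0], [454.1, 293.4, 46.0], [448.2, 265.2, 46.0], [394.6, 275.3, 46.0]] [424.53241768 285.29924955  46.        ]
54.632682404466436 -14.678941538495637
54.512465801961376 -10.655500513290034
32.57488057010457
[[407.2, 147.5, 50.0], [462.9, 154.3, 50.0], [410.7, 116.9, 50.0], [467.2, 124.6, 50.0]] [437.02196349 135.84533393  50.        ]
56.10896591908218 6.968677210236121
57.04521686075248 7.737941227784559
30.772653888685536
[[407.7, 149.6, 56.0], [462.3, 156.3, 56.0], [411.1, 119.7, 56.0], [466.5, 127.2, 56.0]] [436.90572461 138.208896    56.        ]
55.02767846528048 6.968677210236152
55.94588672196715 7.737941227784569
30.179627729229967
```

Call:
move_arm([
  [[0.77, -0.06, 0], 0, 0],
  [[0.77, -0.06, 0.2], 0, 0],
  [[0.77, -0.06, 0.8], 0, 0],
  [[0.77, -0.06, 0.8], 0, 0],
  [[0.77, -0.06, 0.8], 0, 0],
  [[0, 0, 0.9], 0.9, 0],
  [[0, 0, 0.9], 0.9, 0],
  [[0, 0, 0], 0.8, 0],
  [[0, 0, 0], 0, 0],
  [[0, 0, 0], 0, 0],
  [[0, 0, 0], 0, 0],
])

```text
t: 5.28
ee_pos: [424.3, 285.3, 90.7]
orientation: [2.457, 1.958, 0.002]
ft_force: [-0.7, 0.9, 0.8]
width: 88.0
grasp_force: 0.0
```

```bash
python3 - <<'E'
from h import *
im=cam('wrist'); s=cam('side'); o=ctrl.get_obs(); print(o['ee_pos'].round(1),R.from_rotvec(o['orientation']).as_matrix().round(3).tolist())
a=np.hstack([im['image'][150:450,150:550],cv2.resize(s['image'][130:280,130:330],(400,300))])
cv2.imwrite('pics/c3.png',a[:,:,::-1])
E
```

```text
[424.3 285.3  91. ] [[0.224, 0.975, 0.001], [0.975, -0.224, 0.001], [0.001, 0.001, -1.0]]
```

View pics/c3.png

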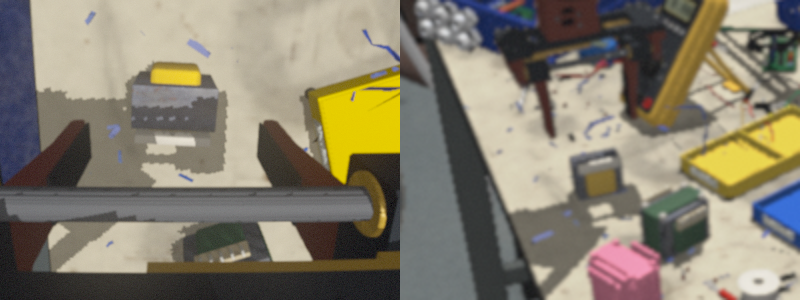

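Call:
move_arm([
  [[0, 0, 0.8], 0, 0],
  [[0, 0, 0.8], 0, 0],
  [[0, 0, 0.7], 0, 0],
  [[0, 0, 0.4], 0, 0],
  [[0, 0, 0.3], 0, 0],
  [[0, 0, 0], 0, 0],
  [[0, 0, 0], 0, 0],
  [[0, 0, 0], 0, 1],
  [[0, 0, 0], 0, 1],
  [[0, 0, 0], 0, 1],
  [[0, 0, 0], 0, 1],
  [[0, 0, 0], 0, 1],
  [[0, 0, 0], 0, 1],
  [[0, 0, 0], 0, 1],
  [[0, 0, 0], 0, 1],
  [[0, 0, 0], 0, 1],
  [[0, 0, 0], 0, 1],
])

```text
t: 6.8
ee_pos: [424.0, 285.2, 15.5]
orientation: [2.459, 1.956, 0.001]
ft_force: [-0.9, -1.1, 6.7]
width: 56.5
grasp_force: 29.5
```

Call:
move_arm([
  [[0, 0, -0.5], 0, 1],
  [[0, 0, -0.9], 0, 1],
  [[0, 0, -1], 0, 1],
  [[0, 0, -1], -0.9, 1],
  [[0, 0, 0], -0.9, 1],
  [[0, 0, 0], -0.8, 1],
  [[-0.66, 0.83, 0], 0, 1],
  [[-0.66, 0.83, 0], 0, 1],
  [[-0.66, 0.83, 0], 0, 1],
  [[-0.66, 0.83, 0], 0, 1],
  [[-0.66, 0.83, 0], 0, 1],
  [[-0.66, 0.83, 0], 0, 1],
  [[-0.66, 0.83, 0], 0, 1],
  [[-0.66, 0.83, 0], 0, 1],
  [[-0.66, 0.83, 0], 0, 1],
  [[-0.66, 0.83, 0], 0, 1],
  [[-0.66, 0.83, 0], 0, 1],
  [[-0.66, 0.83, 0], 0, 1],
  [[0, 0, 0], 0, 1],
  [[0, 0, 0], 0, 1],
])

```text
t: 8.47
ee_pos: [672.5, 85.8, 98.7]
orientation: [-2.223, -2.218, 0.003]
ft_force: [-0.5, -0.6, -5.7]
width: 56.3
grasp_force: 29.6
```

```bash
python3 - <<'E'
from h import *
im=cam('wrist'); save(im,'w4.png')
o=ctrl.get_obs(); print(o['ee_pos'].round(1),o['width'],R.from_rotvec(o['orientation']).as_matrix().round(3).tolist())
for c,x0 in (('scene',0),('side',0)):
    i=cam(c)
    for n,x0 in (('tray_blue',[625,84,.07]),('tray_red',[616,-50,.05])):
        m,p=seg(c,n,proj(i,[x0[0],x0[1],20])[0],i)
        if m is not None: print(n,c,round(p,2),fit([(i,m)],('box',185,94,22),x0))
E
```

```text
[671.4  86.6  98.6] 56.26723067324496 [[0.001, 1.0, -0.003], [1.0, -0.001, -0.0], [-0.0, -0.003, -1.0]]
tray_blue scene 0.71 (array([6.23983e+02, 8.49640e+01, 7.70000e-02]), np.float64(0.045))
tray_red scene 0.67 (array([ 6.17729e+02, -5.41430e+01,  1.90000e-02]), np.float64(0.05))
tray_red side 0.66 (array([ 6.1729e+02, -5.8797e+01,  4.3000e-02]), np.float64(0.087))
```

View pics/w4.png

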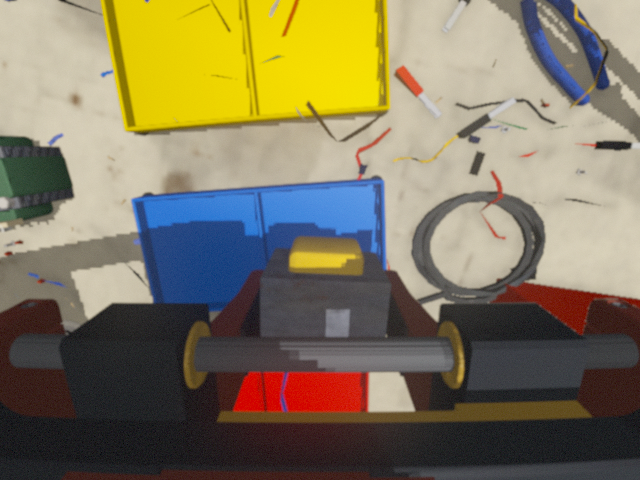

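Call:
move_arm([
  [[0, 0, 0.5], -0.8, 1],
  [[0, 0, 0.8], 0, 1],
  [[0, 0, 0.7], 0, 1],
  [[0, 0, 0.4], 0, 1],
  [[0, 0, 0.2], 0, 1],
  [[0, 0, 0.14], 0, 1],
  [[0, 0, 0.1], 0, 1],
  [[0, 0, 0], 0, 1],
  [[0, 0, 0], 0, 1],
  [[0, 0, 0], 0, 1],
])

```text
t: 9.65
ee_pos: [673.3, 87.1, 30.0]
orientation: [2.142, 2.297, 0.002]
ft_force: [0.3, -0.1, -4.6]
width: 56.3
grasp_force: 29.6
```

Call:
move_arm([
  [[0, 0, 0.08], 0, 1],
  [[0, 0, 0.06], 0, 1],
  [[0, 0, 0.04], 0, 1],
  [[0, 0, 0], 0, 1],
  [[0, 0, 0], 0, 1],
  [[0, 0, 0], 0, 1],
])

```text
t: 10.15
ee_pos: [673.0, 87.0, 25.5]
orientation: [2.142, 2.297, 0.001]
ft_force: [-3.3, -0.7, 5.7]
width: 56.5
grasp_force: 29.6
```

Call:
move_arm([
  [[0, 0, 0], 0, 0.25],
  [[0, 0, 0], 0, 0.25],
  [[0, 0, 0], 0, 0.25],
  [[0, 0, 0], 0, 0.25],
  [[0, 0, -0.2], 0, 0.25],
  [[0, 0, -0.4], 0, 0.25],
  [[0, 0, -0.7], 0, 0.25],
  [[0, 0, -0.9], 0, 0.25],
  [[0, 0, -0.9], 0, 0.25],
  [[0, 0, 0], 0.8, 0],
  [[0, 0, 0], 0, 0],
])

```text
t: 11.07
ee_pos: [674.3, 87.2, 105.1]
orientation: [2.222, 2.217, 0.005]
ft_force: [0.3, 0.0, -0.1]
width: 75.8
grasp_force: 0.0
```

Call:
move_arm([
  [[0.2, -0.94, 0], 0, 0],
  [[0.2, -0.94, 0], 0, 0],
  [[0.2, -0.94, 0], 0, 0],
  [[0.2, -0.94, 0], 0, 0],
  [[0.2, -0.94, 0], 0, 0],
  [[0.2, -0.94, 0], 0, 0],
  [[0.2, -0.94, 0], 0, 0],
  [[0.2, -0.94, 0], 0, 0],
  [[0.2, -0.94, 0], 0, 0],
  [[0.2, -0.94, 0], 0, 0],
  [[0, 0, 0], 0, 0],
  [[0, 0, 0], 0, 0],
  [[0, 0, 0], 0, 0],
])

```text
t: 12.15
ee_pos: [438.7, 137.2, 102.5]
orientation: [2.22, 2.222, 0.002]
ft_force: [0.5, 0.1, -0.0]
width: 87.7
grasp_force: 0.0
```

```bash
python3 - <<'E'
from h import *
im=cam('wrist'); s=cam('scene'); o=ctrl.get_obs(); print(o['ee_pos'].round(1),o['width'])
a=np.hstack([im['image'][150:450,150:550],cv2.resize(s['image'][160:280,240:400],(400,300))])
cv2.imwrite('pics/c5.png',a[:,:,::-1])
E
```

```text
[439.  137.1 102.3] 88.25856646717182
```

View pics/c5.png

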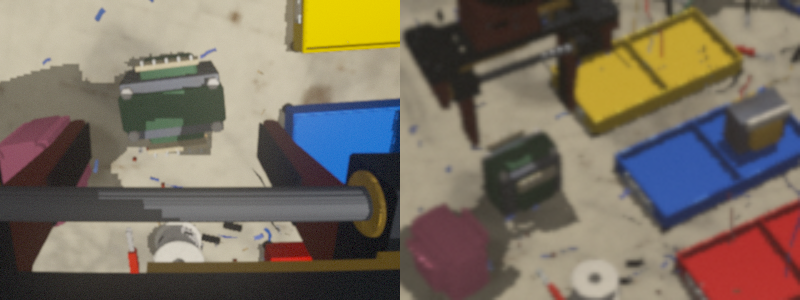

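```bash
python3 - <<'E'
from h import *
im=cam('wrist')
g=onz(im,[(277,240),(362,233),(284,283),(368,277)],54); print(g.mean(0))
for p,q in((0,1),(2,3)): d=g[q]-g[p]; print(np.hypot(d[0],d[1]),np.degrees(np.arctan2(d[1],d[0])))
E
```

```text
[438.29862621 138.30562161  54.        ]
55.38463067066053 4.891273420961055
56.66855460754667 4.3931471496767065
```

Call:
move_arm([
  [[0.05, 0, 0], -0.6, 0],
  [[0, 0, 0], -0.6, 0],
  [[0, 0, 0.8], 0, 0],
  [[0, 0, 0.9], 0, 0],
  [[0, 0, 0.8], 0, 0],
  [[0, 0, 0.5], 0, 0],
  [[0, 0, 0.4], 0, 0],
  [[0, 0, 0], 0, 0],
  [[0, 0, 0], 0, 0],
  [[0, 0, 0], 0, 1],
  [[0, 0, 0], 0, 1],
  [[0, 0, 0], 0, 1],
  [[0, 0, 0], 0, 1],
  [[0, 0, 0], 0, 1],
  [[0, 0, 0], 0, 1],
  [[0, 0, 0], 0, 1],
  [[0, 0, 0], 0, 1],
  [[0, 0, 0], 0, 1],
])

```text
t: 13.8
ee_pos: [438.2, 138.4, 17.9]
orientation: [2.102, 2.334, 0.001]
ft_force: [-0.4, -0.4, 7.1]
width: 69.9
grasp_force: 29.9
```

Call:
move_arm([
  [[0, 0, 0], 0, 0],
  [[0, 0, 0], 0, 0],
  [[0, 0, 0], 0, 0],
  [[0, 0, 0], 0, 0],
  [[0, 0, -0.4], 0, 0],
  [[0, 0, -0.8], 0, 0],
  [[0, 0, -0.9], 0, 0],
  [[0, 0, -0.9], 0, 0],
  [[0, 0, 0], 1, 0],
  [[0, 0, 0], 1, 0],
  [[0, 0, 0], 1, 0],
  [[0, 0, 0], 1, 0],
  [[0, 0, 0], 1, 0],
  [[0, 0, 0], 1, 0],
  [[0, 0, 0], 1, 0],
  [[0, 0, 0], 1, 0],
  [[0, 0, 0], 1, 0],
  [[0, 0, 0], 1, 0],
])

```text
t: 15.3
ee_pos: [437.7, 138.2, 92.8]
orientation: [2.894, 1.221, 0.0]
ft_force: [1.1, -0.6, 0.6]
width: 87.8
grasp_force: 0.0
```

Call:
move_arm([
  [[0, 0, 0], 1, 0],
  [[0, 0, 0], 1, 0],
  [[0, 0, 0], 1, 0],
  [[0, 0, 0], 1, 0],
  [[0, 0, 0], 1, 0],
  [[0, 0, 0], 1, 0],
  [[0, 0, 0], 1, 0],
  [[0, 0, 0], 1, 0],
  [[0, 0, 0], 0, 0],
  [[0, 0, 0], 0, 0],
  [[0, 0, 0], 0, 0],
])

```text
t: 16.22
ee_pos: [437.7, 138.3, 92.5]
orientation: [-3.137, -0.168, -0.0]
ft_force: [0.5, -0.1, 0.5]
width: 88.0
grasp_force: 0.0
```

```bash
python3 - <<'E'
from h import *
im=cam('wrist'); s=cam('side'); o=ctrl.get_obs(); print(o['ee_pos'].round(1),o['qpos'],R.from_rotvec(o['orientation']).as_matrix().round(3).tolist())
a=np.hstack([im['image'][100:400,150:550],cv2.resize(s['image'][170:320,200:400],(400,300))])
cv2.imwrite('pics/c6.png',a[:,:,::-1])
E
```

```text
[437.7 138.3  92.4] [ 2.80042148e-01  4.00798654e-01  2.07359557e+00 -3.09057973e-05
  6.67050472e-01  1.74452157e+00] [[0.994, 0.106, 0.0], [0.106, -0.994, 0.0], [0.0, -0.0, -1.0]]
```

View pics/c6.png

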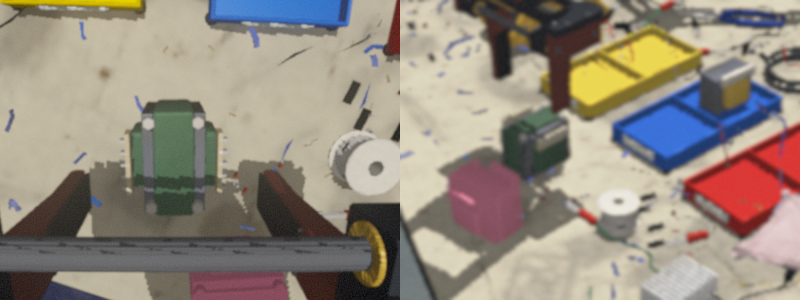

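Call:
move_arm([
  [[0, 0, 0.8], 0, 0],
  [[0, 0, 0.8], 0, 0],
  [[0, 0, 0.7], 0, 0],
  [[0, 0, 0.4], 0, 0],
  [[0, 0, 0.3], 0, 0],
  [[0, 0, 0], 0, 0],
  [[0, 0, 0], 0, 0],
  [[0, 0, 0], 0, 1],
  [[0, 0, 0], 0, 1],
  [[0, 0, 0], 0, 1],
  [[0, 0, 0], 0, 1],
  [[0, 0, 0], 0, 1],
  [[0, 0, 0], 0, 1],
  [[0, 0, 0], 0, 1],
  [[0, 0, 0], 0, 1],
  [[0, 0, 0], 0, 1],
  [[0, 0, 0], 0, 1],
])

```text
t: 17.73
ee_pos: [438.0, 138.4, 17.6]
orientation: [-3.137, -0.165, -0.001]
ft_force: [-1.4, 0.2, 6.1]
width: 60.0
grasp_force: 29.9
```

Call:
move_arm([
  [[0, 0, -0.5], 0, 1],
  [[0, 0, -0.9], 0, 1],
  [[0, 0, -0.9], 0.6, 1],
  [[0, 0, -0.9], 0.6, 1],
  [[0, 0, 0], 0, 1],
  [[0.8, 0.33, 0], 0, 1],
  [[0.8, 0.33, 0], 0, 1],
  [[0.8, 0.33, 0], 0, 1],
  [[0.8, 0.33, 0], 0, 1],
  [[0.8, 0.33, 0], 0, 1],
  [[0.8, 0.33, 0], 0, 1],
  [[0.8, 0.33, 0], 0, 1],
  [[0, 0, 0], -0.8, 1],
  [[0, 0, 0], 0, 1],
  [[0, 0, 0], 0, 1],
  [[0, 0, 0], 0, 1],
])

```text
t: 19.07
ee_pos: [576.2, 80.6, 95.8]
orientation: [3.14, 0.108, -0.004]
ft_force: [-0.6, -0.5, -4.0]
width: 60.2
grasp_force: 29.9
```

Call:
move_arm([
  [[0.08, 0, 0.5], 0, 1],
  [[0, 0, 0.8], 0, 1],
  [[0, 0, 0.7], 0, 1],
  [[0, 0, 0.4], 0, 1],
  [[0, 0, 0.2], 0, 1],
  [[0, 0, 0.1], 0, 1],
  [[0, 0, 0], 0, 1],
  [[0, 0, 0], 0, 1],
  [[0, 0, 0], 0, 1],
])

```text
t: 19.82
ee_pos: [580.4, 80.8, 30.5]
orientation: [-3.14, -0.11, -0.003]
ft_force: [-0.2, -1.0, -4.3]
width: 60.0
grasp_force: 29.9
```

Call:
move_arm([
  [[-0.06, 0, 0.05], 0, 1],
  [[0, 0, 0.04], 0, 1],
  [[0, 0, 0.03], 0, 1],
  [[0, 0, 0], 0, 1],
  [[0, 0, 0], 0, 1],
  [[0, 0, 0], 0, 1],
])

```text
t: 20.32
ee_pos: [578.3, 80.6, 27.6]
orientation: [-3.14, -0.11, -0.001]
ft_force: [-2.9, -0.3, 5.6]
width: 59.8
grasp_force: 29.9
```

Call:
move_arm([
  [[0, 0, 0], 0, 0.1],
  [[0, 0, 0], 0, 0.1],
  [[0, 0, 0], 0, 0.1],
  [[0, 0, 0], 0, 0.1],
  [[0, 0, -0.3], 0, 0.1],
  [[0, 0, -0.7], 0, 0.1],
  [[0, 0, -0.9], 0.8, 0.1],
  [[0, 0, -0.9], 0, 0],
  [[-0.83, 0.64, -0.4], 0, 0],
  [[-0.83, 0.64, -0.4], 0, 0],
  [[-0.83, 0.64, -0.4], 0, 0],
  [[-0.83, 0.64, -0.4], 0, 0],
  [[-0.83, 0.64, -0.4], 0, 0],
  [[-0.83, 0.64, -0.4], 0, 0],
  [[-0.83, 0.64, -0.4], 0, 0],
  [[-0.83, 0.64, -0.4], 0, 0],
  [[-0.83, 0.64, -0.4], 0, 0],
  [[-0.83, 0.64, -0.4], 0, 0],
  [[0, 0, 0], 0, 0],
  [[0, 0, 0], 0, 0],
])

```text
t: 21.98
ee_pos: [370.7, -80.0, 197.6]
orientation: [3.141, -0.004, 0.004]
ft_force: [0.0, 0.2, -0.4]
width: 87.7
grasp_force: 0.0
```

```bash
python3 - <<'E'
from h import *
im=cam('wrist'); save(im,'w7.png'); print(im['C'].round(1))
V=[('wrist',im)]+[(n,cam(n)) for n in ('scene','side')]
items=dict(solder_reel_small=(('cyl',44,30),[444,-8,0]),heat_sink=(('box',45,60,28),[416,-148,[-.9,-.5,0,.5,.9]]),solder_reel=(('cyl',62,48),[437,-325,0]),
 tray_red=(('box',185,94,22),[617,-55,0.04]))
for n,(k,x0) in items.items():
    vs=[]
    for c,i in V:
        m,p=seg(c,n,proj(i,[x0[0],x0[1],20])[0],i)
        if m is not None:
            vs.append((i,m)); print(n,c,round(p,2),fit([(i,m)],k,x0))
    if vs: print(n,'ALL',fit(vs,k,x0))
E
```

```text
[440.3 -80.6 359. ]
solder_reel_small wrist 0.76 (array([ 4.42346e+02, -9.43300e+00,  9.40000e-02]), np.float64(0.073))
solder_reel_small scene 0.62 (array([ 4.41892e+02, -6.07400e+00,  6.50000e-02]), np.float64(0.446))
solder_reel_small side 0.67 (array([ 4.44049e+02, -7.99200e+00, -1.00000e-03]), np.float64(0.2))
solder_reel_small ALL (array([ 4.42882e+02, -9.77900e+00,  1.36000e-01]), np.float64(0.246))
heat_sink wrist 0.76 (array([ 415.726, -138.378,    1.745]), np.float64(0.055))
heat_sink scene 0.8 (array([ 413.909, -137.124,   -1.404]), np.float64(0.097))
heat_sink side 0.76 (array([ 416.691, -142.029,   -1.303]), np.float64(0.142))
heat_sink ALL (array([ 415.386, -139.359,   -1.422]), np.float64(0.11))
solder_reel wrist 0.7 (array([ 4.33926e+02, -3.22347e+02,  3.50000e-02]), np.float64(0.092))
solder_reel scene 0.74 (array([ 4.34240e+02, -3.21468e+02,  1.64000e-01]), np.float64(0.092))
solder_reel side 0.7 (array([ 4.32763e+02, -3.25352e+02,  2.21000e-01]), np.float64(0.119))
solder_reel ALL (array([ 4.33557e+02, -3.23308e+02,  7.90000e-02]), np.float64(0.109))
tray_red scene 0.76 (array([ 6.18255e+02, -5.38850e+01,  1.30000e-02]), np.float64(0.077))
tray_red side 0.87 (array([ 6.18548e+02, -5.86680e+01,  8.00000e-03]), np.float64(0.068))
tray_red ALL (array([ 6.17391e+02, -5.73820e+01,  8.00000e-03]), np.float64(0.079))
```

View pics/w7.png

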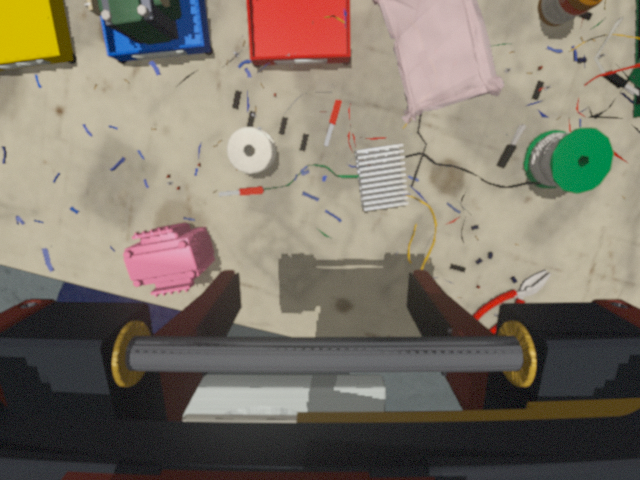

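Call:
move_arm([
  [[0.72, -0.71, 0.8], 0, 0],
  [[0.72, -0.71, 0.8], 0, 0],
  [[0.72, -0.71, 0.8], 0, 0],
  [[0.72, -0.71, 0.8], 0, 0],
  [[0, 0, 0.9], 0, 0],
  [[0, 0, 0.9], 0, 0],
  [[0, 0, 0.8], 0, 0],
  [[0, 0, 0.8], 0, 0],
  [[0, 0, 0.5], 0, 0],
  [[0, 0, 0.3], 0, 0],
  [[0, 0, 0], 0, 0],
  [[0, 0, 0], 0, 0],
  [[0, 0, 0], 0, 1],
  [[0, 0, 0], 0, 1],
  [[0, 0, 0], 0, 1],
  [[0, 0, 0], 0, 1],
  [[0, 0, 0], 0, 1],
  [[0, 0, 0], 0, 1],
  [[0, 0, 0], 0, 1],
  [[0, 0, 0], 0, 1],
])

```text
t: 24.4
ee_pos: [442.8, -8.5, 11.8]
orientation: [3.142, 0.0, 0.0]
ft_force: [-0.5, -0.6, 2.0]
width: 43.1
grasp_force: 30.0
```

Call:
move_arm([
  [[0, 0, 0], 0, 1],
  [[0, 0, 0], 0, 1],
  [[0, 0, 0], 0, 1],
  [[0, 0, 0], 0, 1],
])

```text
t: 24.73
ee_pos: [442.8, -8.5, 11.8]
orientation: [3.142, -0.0, 0.0]
ft_force: [-0.6, -1.3, 4.0]
width: 42.8
grasp_force: 30.0
```

Call:
move_arm([
  [[0, 0, -0.5], 0, 1],
  [[0, 0, -0.9], 0, 1],
  [[0, 0, -0.9], 0, 1],
  [[0, 0, -0.9], 0, 1],
  [[0, 0, -0.9], 0, 1],
  [[0.75, -0.785, 0], 0, 1],
  [[0.75, -0.785, 0], 0, 1],
  [[0.75, -0.785, 0], 0, 1],
  [[0.75, -0.785, 0], 0, 1],
  [[0.75, -0.785, 0], 0, 1],
  [[0.75, -0.785, 0], 0, 1],
  [[0.75, -0.785, 0], 0, 1],
  [[0.75, -0.785, 0], 0, 1],
  [[0.75, -0.785, 0], 0, 1],
  [[0.75, -0.785, 0], 0, 1],
  [[0.75, -0.785, 0], 0, 1],
  [[0.75, -0.785, 0], 0, 1],
  [[0, 0, 0], 0, 1],
  [[0, 0, 0], 0, 1],
  [[0, 0, 0], 0, 1],
])

```text
t: 26.4
ee_pos: [666.5, 226.5, 113.1]
orientation: [3.141, 0.0, -0.004]
ft_force: [-0.2, -0.6, -0.2]
width: 43.2
grasp_force: 30.0
```

Call:
move_arm([
  [[0, 0, 0.7], 0, 1],
  [[0, 0, 0.9], 0, 1],
  [[0, 0, 0.8], 0, 1],
  [[0, 0, 0.6], 0, 1],
  [[0, 0, 0.3], 0, 1],
  [[0, 0, 0.2], 0, 1],
  [[0, 0, 0.1], 0, 1],
  [[0, 0, 0], 0, 1],
  [[0, 0, 0], 0, 1],
  [[0, 0, 0], 0, 1],
])

```text
t: 27.23
ee_pos: [668.4, 227.3, 25.3]
orientation: [-3.141, -0.0, -0.003]
ft_force: [0.3, -0.0, -0.9]
width: 43.6
grasp_force: 30.0
```

Call:
move_arm([
  [[0, 0, 0.06], 0, 1],
  [[0, 0, 0.05], 0, 1],
  [[0, 0, 0.03], 0, 1],
  [[0, 0, 0], 0, 1],
  [[0, 0, 0], 0, 1],
  [[0, 0, 0], 0, 1],
])

```text
t: 27.73
ee_pos: [668.1, 227.2, 21.8]
orientation: [-3.141, -0.0, -0.001]
ft_force: [-1.8, -0.6, 7.1]
width: 43.1
grasp_force: 30.0
```

Call:
move_arm([
  [[0, 0, 0], 0, 0.4],
  [[0, 0, 0], 0, 0.4],
  [[0, 0, 0], 0, 0.4],
  [[0, 0, 0], 0, 0.4],
  [[0, 0, -0.3], 0, 0.4],
  [[0, 0, -0.7], 0, 0.4],
  [[0, 0, -1], 0, 0.4],
  [[0, 0, -1], 0, 0.4],
  [[0, 0, -1], 0, 0.4],
])

```text
t: 28.48
ee_pos: [667.6, 227.0, 121.9]
orientation: [3.141, 0.0, -0.001]
ft_force: [0.5, 0.5, 0.3]
width: 52.5
grasp_force: 0.0
```

Call:
move_arm([
  [[-0.63, 0.915, 0], 0, 0],
  [[-0.63, 0.915, 0], 0, 0],
  [[-0.63, 0.915, 0], 0, 0],
  [[-0.63, 0.915, 0], 0, 0],
  [[-0.63, 0.915, 0], 0, 0],
  [[-0.63, 0.915, 0], 0, 0],
  [[-0.63, 0.915, 0], 0, 0],
  [[-0.63, 0.915, 0], 0, 0],
  [[-0.63, 0.915, 0], 0, 0],
  [[-0.63, 0.915, 0], 0, 0],
  [[-0.63, 0.915, 0], 0, 0],
  [[-0.63, 0.915, 0], 0, 0],
  [[-0.63, 0.915, 0], 0, 0],
  [[-0.63, 0.915, 0], 0, 0],
  [[-0.63, 0.915, 0], 0, 0],
  [[-0.63, 0.915, 0], 0, 0],
  [[0, 0, 0], -1, 0],
  [[0, 0, 0], -0.4, 0],
  [[0, 0, 0], 0, 0],
  [[0, 0, 0], 0, 0],
])

```text
t: 30.15
ee_pos: [416.0, -139.1, 121.1]
orientation: [3.136, 0.189, 0.001]
ft_force: [0.7, 0.1, 0.6]
width: 88.0
grasp_force: 0.0
```

```bash
python3 - <<'E'
from h import *
im=cam('wrist'); s=cam('scene'); o=ctrl.get_obs(); print(o['ee_pos'].round(1),o['width'])
m,p=seg('wrist','heat_sink',proj(im,[415,-139,20])[0],im)
if m is not None: print(p,fit([(im,m)],('box',60,45,28),[415,-139,.1]))
a=np.hstack([im['image'][100:400,150:550],cv2.resize(s['image'][150:300,240:440],(400,300))])
cv2.imwrite('pics/c8.png',a[:,:,::-1])
E
```

```text
[ 416.  -138.8  120.9] 87.92815822251478
0.78 (array([ 4.15668e+02, -1.39132e+02,  1.43000e-01]), np.float64(0.044))
```

View pics/c8.png

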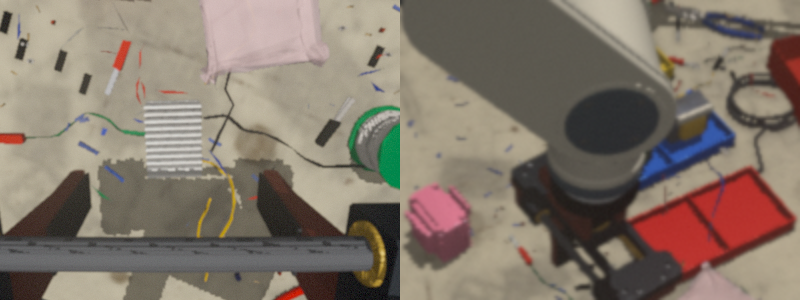

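Call:
move_arm([
  [[0, 0, 0.8], 0, 0],
  [[0, 0, 0.9], 0, 0],
  [[0, 0, 0.9], 0, 0],
  [[0, 0, 0.8], 0, 0],
  [[0, 0, 0.6], 0, 0],
  [[0, 0, 0.4], 0, 0],
  [[0, 0, 0], 0, 0],
  [[0, 0, 0], 0, 0],
  [[0, 0, 0], 0, 1],
  [[0, 0, 0], 0, 1],
  [[0, 0, 0], 0, 1],
  [[0, 0, 0], 0, 1],
  [[0, 0, 0], 0, 1],
  [[0, 0, 0], 0, 1],
  [[0, 0, 0], 0, 1],
  [[0, 0, 0], 0, 1],
  [[0, 0, 0], 0, 1],
  [[0, 0, 0], 0, 1],
  [[0, 0, 0], 0, 1],
  [[0, 0, 0], 0, 1],
])

```text
t: 31.97
ee_pos: [415.8, -139.0, 10.8]
orientation: [3.136, 0.192, 0.0]
ft_force: [-0.7, -0.6, 4.8]
width: 45.0
grasp_force: 29.8
```

Call:
move_arm([
  [[0, 0, -0.5], 0, 1],
  [[0, 0, -0.9], 0, 1],
  [[0, 0, -0.9], 0.7, 1],
  [[0, 0, -0.7], 0.7, 1],
  [[0.78, -0.41, 0], 0, 1],
  [[0.78, -0.41, 0], 0, 1],
  [[0.78, -0.41, 0], 0, 1],
  [[0.78, -0.41, 0], 0, 1],
  [[0.78, -0.41, 0], 0, 1],
  [[0.78, -0.41, 0], 0, 1],
  [[0.78, -0.41, 0], 0, 1],
  [[0.78, -0.41, 0], 0, 1],
  [[0, 0, 0], 0, 1],
  [[0, 0, 0], 0, 1],
  [[0, 0, 0], 0, 1],
])

```text
t: 33.22
ee_pos: [570.5, -56.9, 85.0]
orientation: [-3.141, -0.0, 0.003]
ft_force: [-0.3, -0.9, -1.2]
width: 45.0
grasp_force: 29.8
```

```bash
python3 - <<'E'
from h import *
im=cam('wrist'); save(im,'w9.png'); o=ctrl.get_obs(); print(o['ee_pos'].round(1),o['width'])
i=cam('side'); m,p=seg('side','tray_red',proj(i,[618,-56,20])[0],i)
if m is not None: print(p,fit([(i,m)],('box',185,94,22),[618,-56,.03]))
for q in ([525,-104],[525,-10],[617,-57],[710,-10],[710,-104]): print(proj(im,[q+[22]]).round())
E
```

```text
[570.3 -57.1  85.1] 45.0761649760204
0.56 (array([ 6.17902e+02, -5.74590e+01,  5.90000e-02]), np.float64(0.157))
[[386. 312.]]
[[260. 312.]]
[[323. 187.]]
[[246.  34.]]
[[401.  34.]]
```

View pics/w9.png

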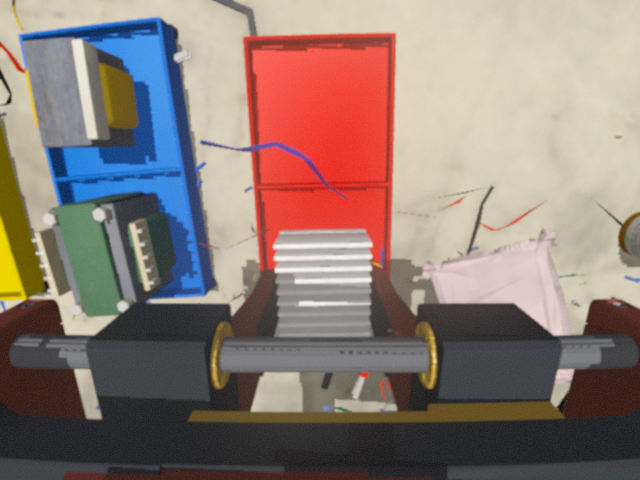

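Call:
move_arm([
  [[0.06, 0, 0.6], 0, 1],
  [[0, 0, 0.8], 0, 1],
  [[0, 0, 0.5], 0, 1],
  [[0, 0, 0.3], 0, 1],
  [[0, 0, 0.2], 0, 1],
  [[0, 0, 0.06], 0, 1],
  [[0, 0, 0], 0, 1],
  [[0, 0, 0], 0, 1],
  [[0, 0, 0], 0, 1],
])

```text
t: 34.12
ee_pos: [573.8, -57.0, 24.8]
orientation: [3.141, 0.0, 0.002]
ft_force: [0.5, -0.4, -0.7]
width: 44.7
grasp_force: 29.8
```

Call:
move_arm([
  [[0, 0, 0.07], 0, 1],
  [[0, 0, 0.05], 0, 1],
  [[0, 0, 0.04], 0, 1],
  [[0, 0, 0], 0, 1],
  [[0, 0, 0], 0, 1],
  [[0, 0, 0], 0, 1],
])

```text
t: 34.62
ee_pos: [573.4, -56.9, 20.9]
orientation: [3.142, 0.0, 0.001]
ft_force: [-1.6, 0.6, 5.8]
width: 44.7
grasp_force: 29.8
```

Call:
move_arm([
  [[0, 0, 0], 0, 0.38],
  [[0, 0, 0], 0, 0.38],
  [[0, 0, 0], 0, 0.38],
  [[0, 0, 0], 0, 0.38],
  [[0, 0, -0.3], 0, 0.38],
  [[0, 0, -0.7], 0, 0.38],
  [[0, 0, -1], 0, 0.38],
  [[0, 0, -1], 0, 0.38],
  [[0, 0, -1], 0, 0.38],
])

```text
t: 35.37
ee_pos: [572.9, -56.9, 121.5]
orientation: [-3.142, 0.0, 0.001]
ft_force: [-0.4, -0.3, 0.4]
width: 54.7
grasp_force: 0.0
```

Call:
move_arm([
  [[-0.466, 0.887, 0], 0, 0],
  [[-0.466, 0.887, 0], 0, 0],
  [[-0.466, 0.887, 0], 0, 0],
  [[-0.466, 0.887, 0], 0, 0],
  [[-0.466, 0.887, 0], 0, 0],
  [[-0.466, 0.887, 0], 0, 0],
  [[-0.466, 0.887, 0], 0, 0],
  [[-0.466, 0.887, 0], 0, 0],
  [[-0.466, 0.887, 0], 0, 0],
  [[-0.466, 0.887, 0], 0, 0],
  [[-0.466, 0.887, 0], 0, 0],
  [[-0.466, 0.887, 0], 0, 0],
  [[0, 0, 0], 0, 0],
  [[0, 0, 0], 0, 0],
  [[0, 0, 0], 0, 0],
])

```text
t: 36.62
ee_pos: [433.5, -322.7, 120.4]
orientation: [-3.141, 0.001, -0.0]
ft_force: [0.9, 0.1, -0.1]
width: 87.7
grasp_force: 0.0
```

```bash
python3 - <<'E'
from h import *
im=cam('wrist'); o=ctrl.get_obs(); print(o['ee_pos'].round(1),o['width'],o['qpos'].round(2))
m,p=seg('wrist','solder_reel',proj(im,[434,-323,25])[0],im)
if m is not None: print(p,fit([(im,m)],('cyl',62,48),[434,-323,0]))
E
```

```text
[ 433.7 -322.3  120.3] 87.68808936159284 [-0.66  0.45  1.89  0.    0.81  0.91]
0.68 (array([ 4.35148e+02, -3.23747e+02,  9.90000e-02]), np.float64(0.078))
```

Call:
move_arm([
  [[0.04, 0.05, 0.8], 0, 0],
  [[0, 0, 0.9], 0, 0],
  [[0, 0, 0.9], 0, 0],
  [[0, 0, 0.7], 0, 0],
  [[0, 0, 0.5], 0, 0],
  [[0, 0, 0.33], 0, 0],
  [[0, 0, 0], 0, 0],
  [[0, 0, 0], 0, 0],
  [[0, 0, 0], 0, 1],
  [[0, 0, 0], 0, 1],
  [[0, 0, 0], 0, 1],
  [[0, 0, 0], 0, 1],
  [[0, 0, 0], 0, 1],
  [[0, 0, 0], 0, 1],
  [[0, 0, 0], 0, 1],
  [[0, 0, 0], 0, 1],
  [[0, 0, 0], 0, 1],
  [[0, 0, 0], 0, 1],
])

```text
t: 38.22
ee_pos: [434.6, -324.4, 17.5]
orientation: [3.141, -0.0, 0.001]
ft_force: [-1.0, 2.0, 6.8]
width: 61.2
grasp_force: 30.0
```

Call:
move_arm([
  [[0, 0, -0.5], 0, 1],
  [[0, 0, -0.9], 0, 1],
  [[0, 0, -0.9], 0, 1],
  [[0, 0, -0.9], 0, 1],
  [[0, 0, -0.9], 0, 1],
  [[0.233, -0.907, 0], 0, 1],
  [[0.233, -0.907, 0], 0, 1],
  [[0.233, -0.907, 0], 0, 1],
  [[0.233, -0.907, 0], 0, 1],
  [[0.233, -0.907, 0], 0, 1],
  [[0.233, -0.907, 0], 0, 1],
  [[0.233, -0.907, 0], 0, 1],
  [[0.233, -0.907, 0], 0, 1],
  [[0.233, -0.907, 0], 0, 1],
  [[0.233, -0.907, 0], 0, 1],
  [[0.233, -0.907, 0], 0, 1],
  [[0.233, -0.907, 0], 0, 1],
])

```text
t: 39.63
ee_pos: [504.1, -51.1, 119.8]
orientation: [3.142, 0.0, -0.0]
ft_force: [0.2, 0.2, -3.6]
width: 61.1
grasp_force: 30.0
```

Call:
move_arm([
  [[0.233, -0.907, 0], 0, 1],
  [[0.233, -0.907, 0], 0, 1],
  [[0.233, -0.907, 0], 0, 1],
  [[0.233, -0.907, 0], 0, 1],
  [[0.233, -0.907, 0], 0, 1],
  [[0.233, -0.907, 0], 0, 1],
  [[0.233, -0.907, 0], 0, 1],
  [[0.233, -0.907, 0], 0, 1],
  [[0.233, -0.907, 0], 0, 1],
  [[0.233, -0.907, 0], 0, 1],
  [[0.233, -0.907, 0], 0, 1],
  [[0.233, -0.907, 0], 0, 1],
  [[0, 0, 0], 0, 1],
  [[0, 0, 0], 0, 1],
  [[0, 0, 0], 0, 1],
])

```text
t: 40.88
ee_pos: [573.5, 219.3, 119.3]
orientation: [3.141, 0.001, -0.002]
ft_force: [-0.9, 0.1, -3.2]
width: 61.1
grasp_force: 30.0
```

Call:
move_arm([
  [[0, 0, 0.7], 0, 1],
  [[0, 0, 0.9], 0, 1],
  [[0, 0, 0.8], 0, 1],
  [[0, 0, 0.6], 0, 1],
  [[0, 0, 0.3], 0, 1],
  [[0, 0, 0.2], 0, 1],
  [[0, 0, 0.1], 0, 1],
  [[0, 0, 0], 0, 1],
  [[0, 0, 0], 0, 1],
  [[0, 0, 0], 0, 1],
])

```text
t: 41.72
ee_pos: [574.9, 220.0, 30.3]
orientation: [-3.141, 0.0, -0.002]
ft_force: [0.7, -0.1, -2.4]
width: 61.1
grasp_force: 30.0
```

Call:
move_arm([
  [[0, 0, 0.05], 0, 1],
  [[0, 0, 0.04], 0, 1],
  [[0, 0, 0.03], 0, 1],
  [[0, 0, 0], 0, 1],
  [[0, 0, 0], 0, 1],
  [[0, 0, 0], 0, 1],
])

```text
t: 42.22
ee_pos: [574.6, 220.1, 27.5]
orientation: [-3.141, -0.0, -0.001]
ft_force: [-1.7, -0.2, 6.0]
width: 61.3
grasp_force: 30.0
```

Release, rise and back off toward the robot.

Call:
move_arm([
  [[0, 0, 0], 0, 0.12],
  [[0, 0, 0], 0, 0.12],
  [[0, 0, 0], 0, 0.12],
  [[0, 0, 0], 0, 0.12],
  [[0, 0, -0.3], 0, 0.12],
  [[0, 0, -0.7], 0, 0.12],
  [[0, 0, -1], 0, 0.12],
  [[0, 0, -1], 0, 0.12],
  [[0, 0, -1], 0, 0.12],
  [[-0.5, 0.4, -1], 0, 0.12],
  [[-0.8, 0.8, -1], 0, 0],
  [[-0.8, 0.8, -1], 0, 0],
  [[-0.8, 0.8, -0.5], 0, 0],
  [[-0.8, 0.8, 0], 0, 0],
  [[-0.8, 0.8, 0], 0, 0],
  [[0, 0, 0], 0, 0],
  [[0, 0, 0], 0, 0],
  [[0, 0, 0], 0, 0],
])

```text
t: 43.72
ee_pos: [462.6, 110.2, 214.6]
orientation: [-3.141, 0.001, -0.003]
ft_force: [-0.7, -0.3, -1.0]
width: 87.7
grasp_force: 0.0
```

```bash
python3 - <<'E'
from h import *
im=cam('wrist'); s=cam('side'); o=ctrl.get_obs(); print(o['ee_pos'].round(1),o['width'],o['t'])
a=np.hstack([cv2.resize(im['image'][0:300],(640,300))[:,:400],cv2.resize(s['image'][140:320,240:480],(400,300))])
cv2.imwrite('pics/c10.png',a[:,:,::-1])
E
```

```text
[462.8 110.5 214.2] 87.5447965924994 43.8167
```

View pics/c10.png

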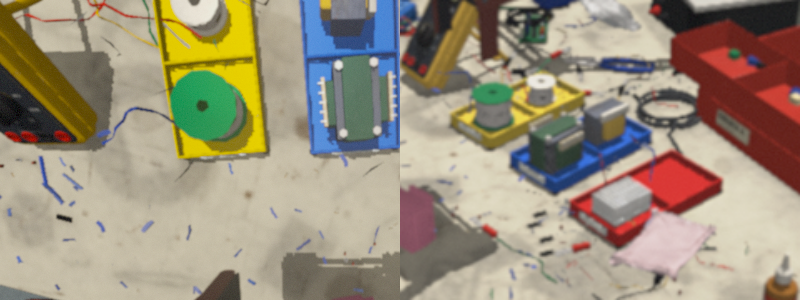

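The picture shows both reels in the yellow tray (large at (205,105), small at (200,15)), both transformers in the blue and the heat sink in the red at (620,200). All five stand upright, and the bystanders are where they were.

```bash
python3 -c "
from workcell import ctrl
print(ctrl.close_job())"
```

```text
the job is handed in; nothing more can be done
None
```

I handed the job in at about 44 s with all five parts standing in their bays, the gripper clear, and the flux bottle and multimeter untouched; the hand-in returned no verdict.

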